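# Index the gong-tuning turntable one station and lock it with its pin

## Task

The kettle gong on the tuning turntable has been filed at this station: turn the turntable clockwise, seen from above, by exactly one station (a sixth of a turn), so that the spring roller drops into the next notch of the lobed plate. Then push the headed brass lock pin in the fork fully down through the plate until its head sits on the fork, so that the table is locked at the new station. Leave the file and the horn mallet lying where they are.

Things in the scene. Friction and masses are not known exactly. Their poses are not given: they have to be found in the camera images.
- stand: Fixed cast-iron stand. Origin on the turntable's vertical axis, on top of the concrete slab (80 mm above the bench); z up. A fork stands on its -y side, the housing of the spring roller on its +x side (out to 232 mm from the axis, 64 mm above the slab). The turntable on it is a grey iron plate with six shallow lobes, 150 mm in radius (140 mm at the notches), 12 mm thick, top 57 mm above the slab.
- turntable (a joint): Angle of the turntable, rad: 0 at the starting station, growing clockwise seen from above; a station every 1.047 rad (60 deg). It turns with light damping. A spring roller at the rim centres it at each station (within 0.01 rad) and draws it in from up to 0.4 rad off. Turning it out of a notch takes about 0.6 N m (6 N at a handle), at most 1.2 N m at 1 rad/s.
- handle_a (a point): Grip point of one of three upright round steel handles fixed on the plate, 106 mm from the axis, 120 deg apart: 14 mm posts with a 19 mm ball on top. The point is in the post's centre, 85 mm above the slab; the post rises from the plate (57 mm) to the ball's top, 113 mm above the slab. At the start it stands 60 deg counter-clockwise (from above) from the stand's +x axis; it moves with the table.
- handle_b (a point): Grip point of the second handle, like the first; at the start 180 deg from the stand's +x axis.
- handle_c (a point): Grip point of the third handle, like the first; at the start 300 deg counter-clockwise from the stand's +x axis. Indexing clockwise carries it past the fork.
- gong_boss (a point): Top of the raised boss of the bronze kettle gong that is wedged on the turntable: on the turntable's axis, 147 mm above the slab. The gong is 156 mm across its shoulder and 86 mm high and turns with the table.
- fork_bush (a point): Centre of the top of the steel bush (22 mm across) in the fork's upper cheek, on the lock pin's axis, 134 mm from the turntable's axis, 81 mm above the slab; the pin's head sits on it when home. The fork straddles the plate's rim; each lobe of the plate has an 11 mm hole which lies under the pin at a station.
- lock_pin (a joint): How far the lock pin is pushed down, m: 0 drawn fully up, 0.039 home with its head on the bush. It starts drawn up (0 to 0.004). A tight sliding fit: it stays where it is left and takes 5 to 7 N to push. If the plate's hole is not under it, its tip stops on the plate at about 0.007.
- pin_head (a point): Centre of the top of the lock pin's head. The pin is brass, upright and captive in the fork, 8 mm thick with a 25 mm wide, 12 mm high mushroom head; the head's top is 128 to 132 mm above the slab when drawn up, 93 mm when home.
- file: Bystander: coarse flat steel file, 190 mm blade, 24 mm wide and 6 mm thick, with a 50 mm tang, lying loose on the slab. Origin under its middle, x along it.
- mallet: Bystander: mallet with a dark buffalo-horn head (42 mm thick, 72 mm long) and a 180 mm wooden handle, lying loose on the slab. Origin under the middle, x along the handle towards the head.

How it is judged:
On the way, in this order (a step that is already met when the one before it is completed fails the run):
1. the turntable has been turned clockwise by one station and rests there, the lock pin still drawn up (value of joint turntable between 1.005 and 1.089 rad and velocity of joint turntable between -0.1 and 0.1 rad/s and value of joint lock_pin below 0.01 m), for 0.2 s.
2. the lock pin is pushed home at that station (value of joint turntable between 1.005 and 1.089 rad and value of joint lock_pin above 0.036 m), for 0.2 s.
At the end, for the whole second after the job is handed in: The turntable stands one station (60 deg, within 2.4 deg) clockwise from where it started, at rest, and the lock pin is home through fork and plate, its head within 3 mm of the fork's bush (all of step 2 and velocity of joint turntable between -0.05 and 0.05 rad/s); the robot touches nothing.
It fails at once if the file is moved by more than 30 mm (distance of file from where it was at the start of the episode above 0.03 m).
It fails at once if the mallet is moved by more than 30 mm (distance of mallet from where it was at the start of the episode above 0.03 m).
It also fails if it takes over 54 s, if anything falls off the work surface, if the arm or the gripper's body presses on something with over 40 N, if the wrist force passes 120 N, or if a joint passes its speed limit or range.

## Robot

A 6-joint arm with a two-finger parallel gripper is mounted at the origin on the work surface. World frame = base frame: x ahead of the robot, y to its left, z up, the work surface at z = 0. Lengths are in m, angles in rad, forces in N, time in s.
With the tool pointing down it reaches from about 0.425 to 1.125 m from the base axis. Payload 14.9 kg.
Tool frame: the origin (TCP) lies on the centre line of the jaws, within the pads' length; the fingertips stand 17 mm ahead of it and the grasp point (between the pads) lies 2 mm behind it (arm.nose_length is the z of the fingertips in the tool frame, in m); z points along the fingers, y is the line along which they close (so a half turn about z gives the same grasp; the last joint's range is limited). The gripper opens to 91 mm and grips with 3 to 60 N. Pads are 32 mm wide; open, the fingers measure 118 mm over their backs; the gripper's body (76 mm by 178 mm) begins 60 mm behind the grasp point.
Start: joints at [-1.313, 0.379, 1.734, -0, 1.028, -0.033], TCP at [0.201, -0.671, 0.231] pointing down, gripper open.
Joint ranges: [-2.77, 2.77], [-0.74, 2.19], [0, 2.66], [-1.06, 4.2], [0.31, 2.87], [-3.08, 3.08]. Speed limits (rad/s): [1.89, 1.89, 2.39, 3.14, 3.14, 3.14].

## Interface

Orientations are given as a unit quaternion [x, y, z, w].
In Python, from cell import arm gives the robot as it stands.
- The arm moves only by the shell command python3 -m handwheel 'ROWS'. ROWS is JSON, a list of rows, each a list of 3 entries, a list of its own where there are three numbers: the turn, a rotation vector about the tool's x, y, z scaled (see below), then the shift along the tool's x, y, z scaled (see below), then the opening, from 0 (shut) to 1 (fully open). A call has 1 to 12 rows; each row is the pose to reach, as a shift and turn from the pose commanded when the call began, along the tool's axes at that moment; what a row does not reach only later rows make up. The controller multiplies each number of a shift by 500 mm and each number of a turn by pi/2 rad. A row lasts 1/10 s, in which the tool goes at most 50 mm and 8.59 degrees, less where a joint would pass 70% of its speed; a pose out of reach is approached as far as the arm can. A call with a number of a shift or a turn outside -1 to 1 is refused whole. A call with a gripper value outside its range is refused whole. The fingers move at their own pace and stop on an object; the grip force is fixed at half the most. Time passes only in rows, so rows that repeat a pose let the fingers close. It gives the time, the measured TCP pose, the force, the opening and the grip force at its end, in the units of the state.
- arm.observe(): the state, without advancing time (a new reading comes with each control period).
- arm.camera(name): name is "side" or "top"; returns a dict with "color" (480x640x3 uint8, blue, green, red), "K" (3x3 intrinsics, pixels), "D" ([k1, k2, p1, p2, k3] as OpenCV has them; the pictures are not rectified), "world_to_cam" (4x4, takes a point from world to camera coordinates). Camera axes: x right, y up, looking along -z (the intrinsics and any distortion apply to the point x, -y, -z); pixel columns grow to the right and rows downward; lengths in m; the calibration is good to about 2 mm. A picture is of the moment at which its call begins. There is no depth.
- arm.finish_job(): hands the job in; it is judged then, once.
The state is a dict: "time_s": time; "joints": joint angles; "joint_velocities": joint speeds; "tau": joint torques, N m; "eef_pos": TCP position; "eef_rot": TCP orientation; "ft_force": force on the tool from outside, world axes, zero at the start; "moment": the same for the moment, N m; "opening": finger opening in m; "grip_force": force on a finger pad.
Only numpy, scipy, OpenCV 4.12 (cv2) and the standard library are available. Lean on these libraries where they do the work, as an engineer would, in place of code of your own. Each camera call takes 0.05 s, during which the arm holds its last target. There are 200 camera calls.

## Working session

There is one attempt and no reset: what is moved stays moved. The work goes in short steps, Python scripts to look and compute and a shell command to move; the robot and the scene stay as the last step left them, time stands still between calls to the robot, and variables do not carry over. Pictures are saved under pics/ and viewed, at most 10 in all, crops included, and the job is handed in when it is done.

```bash
mkdir -p pics
python3 - <<'E'
from cell import arm
import cv2
for n in("top","side"):
    c=arm.camera(n);cv2.imwrite(f"pics/{n}0.png",c["color"]);print(n,c["K"],c["D"],c["world_to_cam"])
print(arm.observe())
E
```

```text
top [[506.09334735   0.         319.24948222]
 [  0.         506.09334735 247.10587455]
 [  0.           0.           1.        ]] [-0.03795802  0.          0.          0.          0.        ] [[ 9.46696106e-04 -9.99997342e-01  2.10224528e-03  2.62863293e-02]
 [ 9.93775563e-01  1.17498529e-03  1.11394570e-01 -5.68246555e-01]
 [-1.11396744e-01  1.98370318e-03  9.93774034e-01 -1.33458463e+00]
 [ 0.00000000e+00  0.00000000e+00  0.00000000e+00  1.00000000e+00]]
side [[559.04529272   0.         325.65939425]
 [  0.         559.04529272 236.56438484]
 [  0.           0.           1.        ]] [-0.10217822  0.          0.          0.          0.        ] [[-0.98898868 -0.14788964 -0.00548176  0.55226367]
 [ 0.10300395 -0.71447418  0.69203817 -0.1867841 ]
 [-0.10626185  0.68385327  0.72184009 -1.24236431]
 [ 0.          0.          0.          1.        ]]
{'time_s': 0.1, 'joints': array([-1.31325114e+00,  3.79373974e-01,  1.73473357e+00, -3.60532249e-06,
        1.02851508e+00, -3.33516388e-02]), 'joint_velocities': array([ 1.18136413e-04, -1.15626468e-03,  3.51477950e-04,  1.90261763e-03,
       -3.32447288e-05, -4.62331988e-04]), 'tau': array([-1.15688610e-03, -7.65042758e+01, -4.35296953e+01,  6.52266503e-02,
        3.98046453e-02, -3.23363429e-05]), 'eef_pos': array([ 0.20063754, -0.6702627 ,  0.23033581]), 'eef_rot': array([ 9.89440748e-01,  1.44937025e-01, -5.91413978e-05, -5.11581843e-04]), 'ft_force': array([ 1.17950802, -0.33619302, -0.2906402 ]), 'moment': array([-0.00929206,  0.06726653, -0.05677047]), 'grip_force': 0.0, 'opening': 0.09126694311782634}
```

View pics/top0.png

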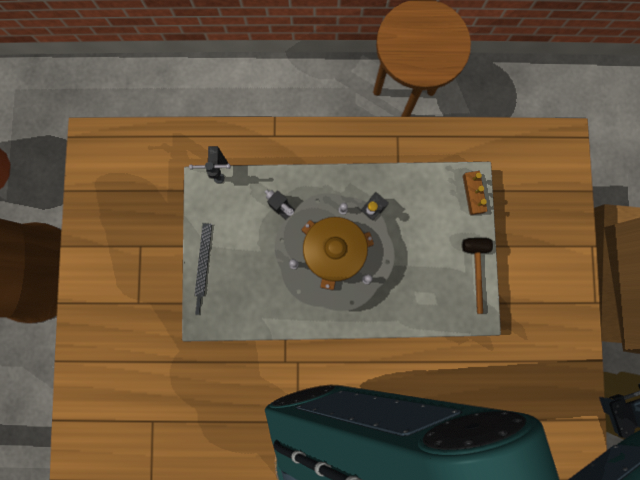

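View pics/side0.png

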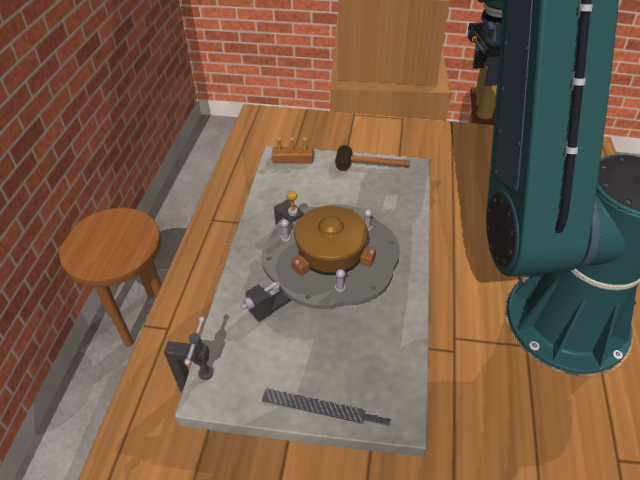

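The top picture shows the gong boss at about (336,247), the fork and pin at (374,206), the roller housing at (280,204), and handles at (343,209), (293,265) and (367,279). The file and mallet lie well to either side of the turntable. In the side picture the boss is at about (331,225) and the pin head at (292,196). I'll enlarge both to read the points more closely.

Run:
```python
import cv2
a=cv2.imread("pics/top0.png")[190:300,260:400];cv2.imwrite("pics/topc.png",cv2.resize(a,None,fx=5,fy=5,interpolation=2))
a=cv2.imread("pics/side0.png")[180:300,240:400];cv2.imwrite("pics/sidec.png",cv2.resize(a,None,fx=5,fy=5,interpolation=2))
```

```text
(no output)
```

View pics/topc.png

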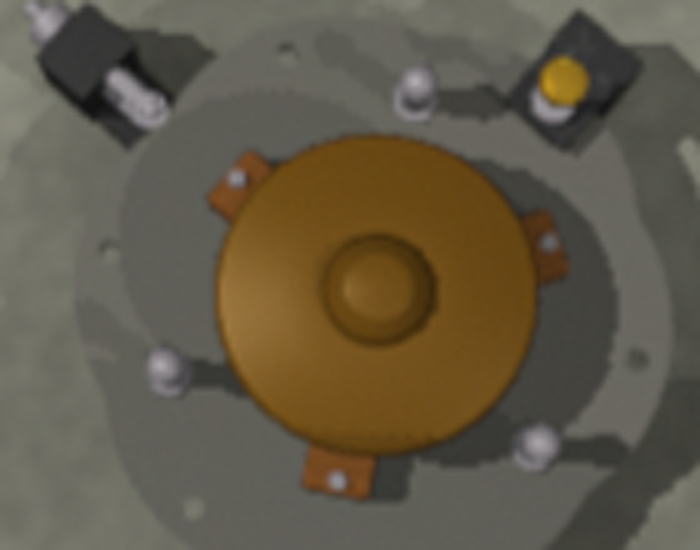

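View pics/sidec.png

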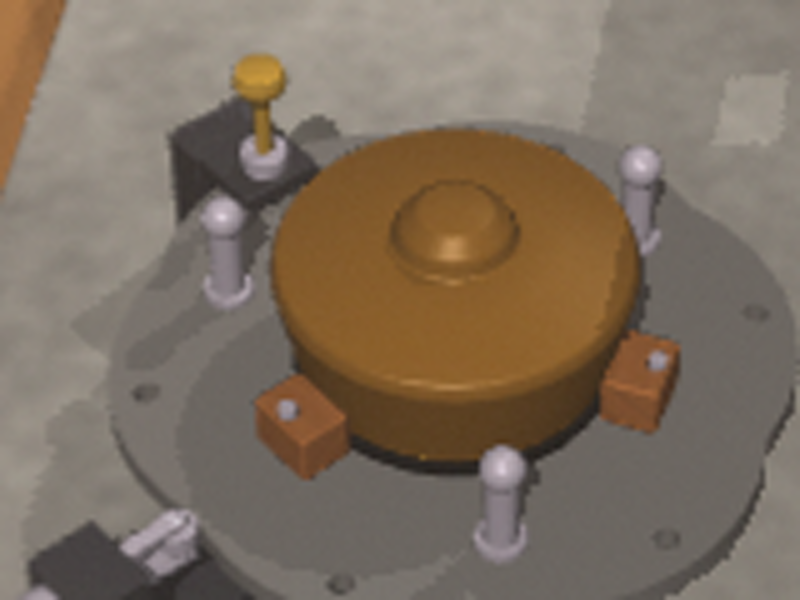

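Top crop (5x): ball centres c (419,83), a (167,367) and b (540,443), pin head (564,80), boss (378,289). Side crop: balls c (224,217), b (641,166) and a (502,468), head (260,79). Next I fit the stand pose and work out the moves.

```bash
cat > h.py <<'E'
import numpy as np,cv2
from cell import arm
from scipy.spatial.transform import Rotation as R
def proj(c,P):
    q=(c["world_to_cam"]@np.c_[P,np.ones(len(P))].T)[:3].T*[1,-1,-1]
    return cv2.projectPoints(q,np.zeros(3),np.zeros(3),c["K"],c["D"])[0][:,0]
def stand(x,y,w,r,a,z): a=w+np.radians(a);return np.array([x+r*np.cos(a),y+r*np.sin(a),.08+z])
def rel(p,rotz):  # row for wanted TCP pos and world yaw of tool x (pointing down), from the current measured pose
    o=arm.observe();R0=R.from_quat(o["eef_rot"])
    Rt=R.from_euler("z",rotz)*R.from_euler("x",np.pi)
    return np.round((R0.inv()*Rt).as_rotvec()/(np.pi/2),4),np.round(R0.inv().apply(np.array(p)-o["eef_pos"])/.5,4)
E
python3 - <<'E'
from h import *
from scipy.optimize import least_squares
T,S=arm.camera("top"),arm.camera("side")
t=np.array([[419,83],[167,367],[540,443],[564,80],[378,289]])/5+[260,190]-.4
s=np.array([[224,217],[502,468],[641,166],[260,79],[454,222]])/5+[240,180]-.4
def pts(v): return np.array([stand(*v,.106,300,.1035),stand(*v,.106,60,.1035),stand(*v,.106,180,.1035),stand(*v,.134,-90,.124),stand(*v,0,0,.143)])
f=lambda v:np.r_[proj(T,pts(v))-t,proj(S,pts(v))-s]
r=least_squares(lambda v:f(v).ravel(),[.55,0,.9]);v=r.x
print(v,np.degrees(v[2]),np.round(f(v),1).tolist())
for n,a in(("b",180),("b end",120),("c",300),("a",60)):print(n,stand(*v,.106,a,.085))
print("pin",stand(*v,.134,-90,.13)); o=arm.observe();print(np.degrees(R.from_quat(o["eef_rot"]).as_euler("xyz")))
E
```

```text
[ 0.54758371 -0.00884979  0.84286587] 48.29265683443645 [[-0.3, -0.2], [-0.8, -0.6], [-0.1, -0.1], [-0.5, 0.4], [-0.4, -0.6], [0.1, 0.1], [0.4, 0.1], [0.2, -0.1], [0.1, -0.2], [0.5, -2.2]]
b [ 0.47705915 -0.0879844   0.165     ]
b end [0.44378885 0.01265897 0.165     ]
c [ 0.65137858 -0.03035854  0.165     ]
a [0.51431341 0.09179358 0.165     ]
pin [ 0.6476218  -0.09800348  0.21      ]
[-1.79960027e+02 -2.15385710e-03  1.66577320e+01]
```

Run:
```python
from h import *
print(rel([.42,-.42,.33],np.radians(62)))
```

```text
(array([-4.000e-04, -2.000e-04, -5.038e-01]), array([ 0.5639, -0.3541, -0.1987]))
```

```bash
python3 -m handwheel '[[[0,0,0],[0,0,-0.1],1],[[0,0,0],[0,0,-0.2],1],[[0,0,-0.25],[0.28,-0.18,-0.2],1],[[0,0,-0.5],[0.56,-0.35,-0.2],1],[[0,0,-0.5],[0.56,-0.35,-0.2],1],[[0,0,-0.5],[0.56,-0.35,-0.2],1],[[0,0,-0.5],[0.56,-0.35,-0.2],1],[[0,0,-0.5],[0.56,-0.35,-0.2],1],[[0,0,-0.5],[0.56,-0.35,-0.2],1],[[0,0,-0.5],[0.56,-0.35,-0.2],1],[[0,0,-0.5],[0.56,-0.35,-0.2],1],[[0,0,-0.5],[0.56,-0.35,-0.2],1]]'
python3 - <<'E'
from h import *
v=[.54758,-.00885,.84287]
p=stand(*v,.106,60,.24);print(p,rel(p,v[2]+np.radians(60)))
E
```

```text
time_s: 1.4
eef_pos: [0.4183, -0.4233, 0.3308]
eef_rot: [0.859, 0.512, -0.0, -0.0]
ft_force: [-0.1, 0.3, -0.7]
opening: 0.0912
grip_force: 0.0
[0.51430928 0.09179323 0.32      ] (array([-1.000e-04,  0.000e+00, -5.185e-01]), array([ 0.9977, -0.3205,  0.0216]))
```

```bash
python3 -m handwheel '[[[0,0,-0.52],[0.998,-0.32,0.02],1],[[0,0,-0.52],[0.998,-0.32,0.02],1],[[0,0,-0.52],[0.998,-0.32,0.02],1],[[0,0,-0.52],[0.998,-0.32,0.02],1],[[0,0,-0.52],[0.998,-0.32,0.02],1],[[0,0,-0.52],[0.998,-0.32,0.02],1],[[0,0,-0.52],[0.998,-0.32,0.02],1],[[0,0,-0.52],[0.998,-0.32,0.02],1],[[0,0,-0.52],[0.998,-0.32,0.02],1],[[0,0,-0.52],[0.998,-0.32,0.02],1],[[0,0,-0.52],[0.998,-0.32,0.02],1],[[0,0,-0.52],[0.998,-0.32,0.02],1]]'
python3 - <<'E'
from h import *
v=[.54758,-.00885,.84287]
p=stand(*v,.106,60,.092);print(p,rel(p,v[2]+np.radians(60)))
E
```

```text
time_s: 2.6
eef_pos: [0.5153, 0.094, 0.3208]
eef_rot: [0.584, 0.812, 0.0, -0.0]
ft_force: [0.0, -0.1, 0.6]
opening: 0.0911
grip_force: 0.0
[0.51430928 0.09179323 0.172     ] (array([-0.    , -0.0002,  0.0028]), array([-0.0036, -0.0033,  0.2976]))
```

```bash
python3 -m handwheel '[[[0,0,0],[-0.003,-0.003,0.06],1],[[0,0,0],[-0.003,-0.003,0.12],1],[[0,0,0],[-0.003,-0.003,0.18],1],[[0,0,0],[-0.003,-0.003,0.24],1],[[0,0,0],[-0.003,-0.003,0.27],1],[[0,0,0],[-0.003,-0.003,0.297],1],[[0,0,0],[-0.003,-0.003,0.297],0.3],[[0,0,0],[-0.003,-0.003,0.297],0.3],[[0,0,0],[-0.003,-0.003,0.297],0.3],[[0,0,0],[-0.003,-0.003,0.297],0.3],[[0,0,0],[-0.003,-0.003,0.297],0.3],[[0,0,0],[-0.003,-0.003,0.297],0.3]]'
python3 - <<'E'
from h import *
S=arm.camera("side");cv2.imwrite("pics/s1.png",S["color"])
v=[.54758,-.00885,.84287]
for k in range(1,13):
  p=stand(*v,.106,60-5*k,.092);print(k,*rel(p,v[2]+np.radians(60-5*k)))
E
```

```text
time_s: 3.8
eef_pos: [0.514, 0.0906, 0.1728]
eef_rot: [0.584, 0.811, 0.0, 0.0]
ft_force: [0.2, 0.1, -0.6]
opening: 0.0464
grip_force: 0.0
1 [0.0002 0.     0.0575] [0.0011 0.0199 0.0014]
2 [0.0002 0.     0.1131] [-0.0013  0.0383  0.0014]
3 [0.0002 0.     0.1686] [-0.0054  0.0563  0.0014]
4 [2.000e-04 0.000e+00 2.242e-01] [-0.011   0.0739  0.0014]
5 [ 2.000e-04 -0.000e+00  2.797e-01] [-0.0181  0.091   0.0014]
6 [ 2.000e-04 -0.000e+00  3.353e-01] [-0.0267  0.1074  0.0014]
7 [ 2.000e-04 -0.000e+00  3.908e-01] [-0.0367  0.1229  0.0014]
8 [ 2.000e-04 -0.000e+00  4.464e-01] [-0.048   0.1376  0.0014]
9 [ 2.000e-04 -0.000e+00  5.019e-01] [-0.0605  0.1512  0.0014]
10 [ 2.000e-04 -1.000e-04  5.575e-01] [-0.0742  0.1636  0.0014]
11 [ 2.000e-04 -1.000e-04  6.131e-01] [-0.0889  0.1748  0.0014]
12 [ 2.000e-04 -1.000e-04  6.686e-01] [-0.1046  0.1847  0.0014]
```

View pics/s1.png

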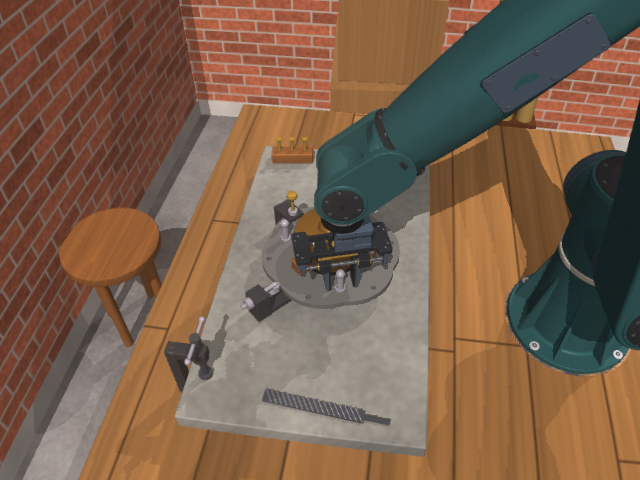

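The fingers straddle handle a at (340,280), with the gong, fork and housing clear. I'll drive it along the arc in two halves.

```bash
python3 -m handwheel '[[[0,0,0.03],[0.001,0.01,0],0.3],[[0,0,0.057],[0.001,0.02,0],0.3],[[0,0,0.085],[0,0.029,0],0.3],[[0,0,0.113],[-0.001,0.038,0],0.3],[[0,0,0.141],[-0.003,0.047,0],0.3],[[0,0,0.169],[-0.005,0.056,0],0.3],[[0,0,0.197],[-0.008,0.065,0],0.3],[[0,0,0.224],[-0.011,0.074,0],0.3],[[0,0,0.252],[-0.0145,0.0825,0],0.3],[[0,0,0.28],[-0.018,0.091,0],0.3],[[0,0,0.308],[-0.0225,0.099,0],0.3],[[0,0,0.335],[-0.027,0.107,0],0.3]]'
python3 - <<'E'
from h import *
v=[.54758,-.00885,.84287]
for k in (1,2,3,4,5,6):
  p=stand(*v,.106,30-5*k,.092);print(k,*rel(p,v[2]+np.radians(30-5*k)))
E
```

```text
time_s: 5.05
eef_pos: [0.5684, 0.0949, 0.1723]
eef_rot: [0.776, 0.631, -0.001, -0.001]
ft_force: [-4.5, 2.5, 1.9]
opening: 0.0273
grip_force: 2.2
1 [-0.001   0.0001  0.0546] [-0.0004  0.0199  0.0005]
2 [-1.000e-03  1.000e-04  1.101e-01] [-0.0028  0.0382  0.0005]
3 [-0.001   0.0002  0.1657] [-0.0068  0.0563  0.0004]
4 [-1.000e-03  2.000e-04  2.212e-01] [-0.0123  0.0739  0.0004]
5 [-0.001   0.0003  0.2768] [-0.0194  0.091   0.0004]
6 [-1.000e-03  3.000e-04  3.323e-01] [-0.0279  0.1074  0.0004]
```

```bash
python3 -m handwheel '[[[0,0,0.028],[0,0.01,0],0.3],[[0,0,0.056],[-0.001,0.019,0],0.3],[[0,0,0.084],[-0.002,0.028,0],0.3],[[0,0,0.112],[-0.003,0.038,0],0.3],[[0,0,0.14],[-0.005,0.047,0],0.3],[[0,0,0.167],[-0.007,0.056,0],0.3],[[0,0,0.195],[-0.009,0.065,0],0.3],[[0,0,0.222],[-0.012,0.074,0],0.3],[[0,0,0.25],[-0.016,0.082,0],0.3],[[0,0,0.278],[-0.019,0.091,0],0.3],[[0,0,0.305],[-0.0235,0.099,0],0.3],[[0,0,0.333],[-0.028,0.107,0],0.3]]'
python3 -m handwheel '[[[0,0,0],[0,0,0],0.3],[[0,0,0],[0,0,0],0.3],[[0,0,0],[0,0,0],0.7],[[0,0,0],[0,0,0],0.7],[[0,0,0],[0,0,0],0.7],[[0,0,0],[0,0,0],0.7],[[0,0,0],[0,0,0],0.7],[[0,0,0],[0,0,0],0.7],[[0,0,0],[0,0,0],0.7],[[0,0,0],[0,0,-0.08],0.7],[[0,0,0],[0,0,-0.18],0.7],[[0,0,0],[0,0,-0.28],0.7]]'
python3 - <<'E'
from h import *
v=[.54758,-.00885,.84287]
p=stand(*v,.134,-90,.2);print(p,rel(p,v[2]))
for n in("side","top"): cv2.imwrite(f"pics/{n}2.png",arm.camera(n)["color"])
a=cv2.imread("pics/side2.png");cv2.imwrite("pics/side2c.png",cv2.resize(a[160:320,220:420],None,fx=3.7,fy=3.7))
E
```

```text
time_s: 6.25
eef_pos: [0.6186, 0.07, 0.1724]
eef_rot: [0.913, 0.409, 0.0, 0.0]
ft_force: [0.8, 0.4, -1.0]
opening: 0.0274
grip_force: 0.0
time_s: 7.45
eef_pos: [0.6179, 0.0701, 0.3138]
eef_rot: [0.912, 0.409, -0.001, -0.0]
ft_force: [0.6, -0.1, 0.2]
opening: 0.0638
grip_force: 0.0
[ 0.64761846 -0.09800328  0.28      ] (array([-0.0005,  0.0005,  0.0005]), array([-0.2117,  0.2679,  0.0676]))
```

View pics/side2c.png

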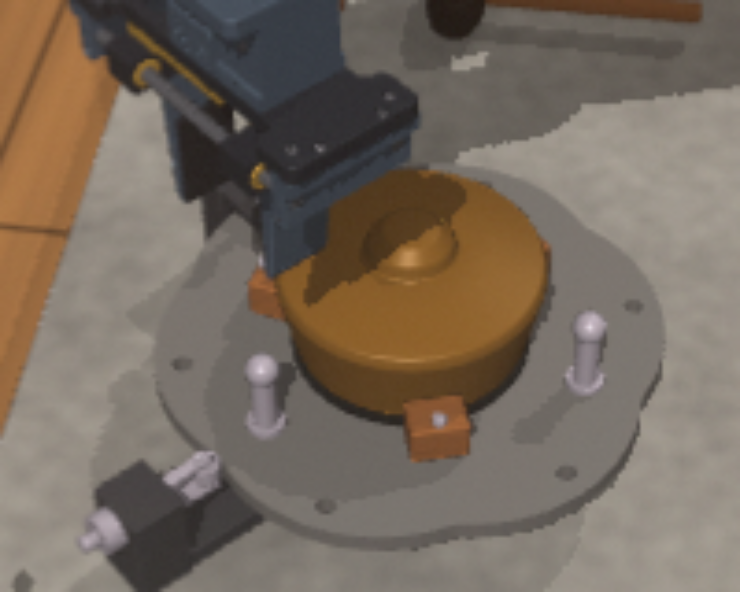

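The picture shows the plate one station on: handle a is at about (291,260) in the full picture, beside the roller. I'll check it against the projected position and move over the pin.

```bash
python3 -m handwheel '[[[0,0,0],[-0.1,0.13,0],0],[[0,0,0],[-0.21,0.268,0.03],0],[[0,0,0],[-0.212,0.268,0.06],0],[[0,0,0],[-0.212,0.268,0.06],0],[[0,0,0],[-0.212,0.268,0.06],0],[[0,0,0],[-0.212,0.268,0.06],0],[[0,0,0],[-0.212,0.268,0.06],0],[[0,0,0],[-0.212,0.268,0.06],0],[[0,0,0],[-0.212,0.268,0.06],0],[[0,0,0],[-0.212,0.268,0.06],0],[[0,0,0],[-0.212,0.268,0.06],0],[[0,0,0],[-0.212,0.268,0.06],0]]'
python3 - <<'E'
from h import *
v=[.54758,-.00885,.84287]
S=arm.camera("side");cv2.imwrite("pics/side3.png",S["color"]);cv2.imwrite("pics/side3c.png",cv2.resize(S["color"][140:320,220:420],None,fx=3.3,fy=3.3))
print(proj(S,np.array([stand(*v,.106,d,.1035) for d in(-2.4,0,2.4)])))
p=stand(*v,.134,-90,.093+.017);print(p,rel(p,v[2]),arm.nose_length)
E
```

```text
time_s: 8.75
eef_pos: [0.6481, -0.098, 0.2825]
eef_rot: [0.912, 0.41, 0.0, 0.0]
ft_force: [-0.4, -0.3, 0.1]
opening: 0.0006
grip_force: 0.0
[[289.46226124 258.24694596]
 [290.75659534 259.52973774]
 [292.12990389 260.77337443]]
[ 0.64761846 -0.09800328  0.19      ] (array([ 0.    , -0.    ,  0.0006]), array([-0.0006, -0.0008,  0.185 ])) 0.017
```

View pics/side3c.png

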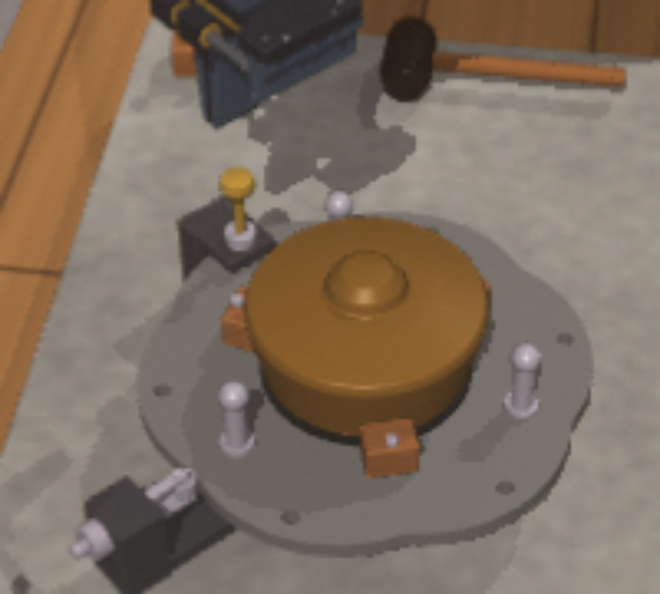

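The table sits at the station, with handle a within a fraction of a degree of where it should be, and the pin is still up at (237,183) in the crop. Pushing it down now.

```bash
python3 -m handwheel '[[[0,0,0],[-0.001,-0.001,0.05],0],[[0,0,0],[-0.001,-0.001,0.09],0],[[0,0,0],[-0.001,-0.001,0.1],0],[[0,0,0],[-0.001,-0.001,0.112],0],[[0,0,0],[-0.001,-0.001,0.124],0],[[0,0,0],[-0.001,-0.001,0.136],0],[[0,0,0],[-0.001,-0.001,0.148],0],[[0,0,0],[-0.001,-0.001,0.16],0],[[0,0,0],[-0.001,-0.001,0.17],0],[[0,0,0],[-0.001,-0.001,0.178],0],[[0,0,0],[-0.001,-0.001,0.184],0],[[0,0,0],[-0.001,-0.001,0.184],0]]'
```

```text
time_s: 10.0
eef_pos: [0.6476, -0.0982, 0.1903]
eef_rot: [0.912, 0.409, 0.0, 0.0]
ft_force: [0.5, -0.9, -0.1]
opening: 0.0004
grip_force: 0.0
```

```bash
python3 -m handwheel '[[[0,0,0],[0,0,0.002],0],[[0,0,0],[0,0,0.003],0],[[0,0,0],[0,0,0.003],0]]'
python3 - <<'E'
from h import *
S=arm.camera("side");cv2.imwrite("pics/side4c.png",cv2.resize(S["color"][140:300,220:380],None,fx=3.7,fy=3.7))
E
```

```text
time_s: 10.3
eef_pos: [0.6477, -0.0982, 0.1902]
eef_rot: [0.912, 0.409, 0.0, 0.0]
ft_force: [-4.9, 1.2, 15.4]
opening: 0.0004
grip_force: 7.6
```

View pics/side4c.png

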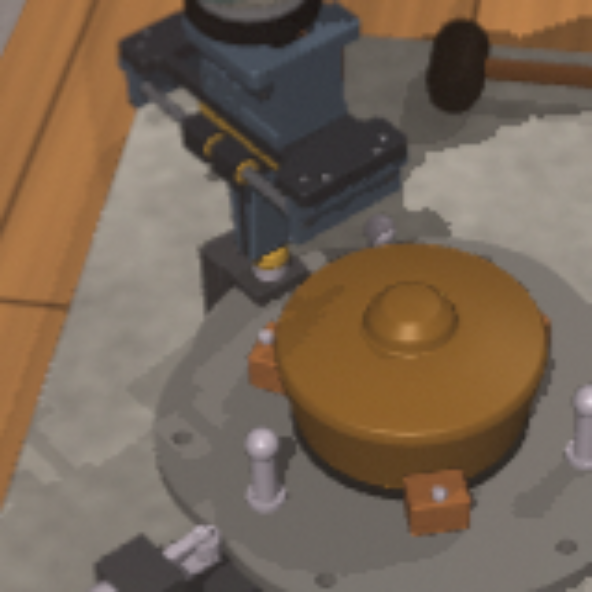

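The head sits on the bush at (272,263) in the crop. The force has climbed to 15 N with no further travel, and the height matches the home position. Retracting.

```bash
python3 -m handwheel '[[[0,0,0],[0,0,-0.03],0],[[0,0,0],[0,0,-0.1],0],[[0,0,0],[0,0,-0.2],0],[[0,0,0],[0,0,-0.25],0],[[0,0,0],[0,0,-0.25],0],[[0,0,0],[0,0,-0.25],0],[[0,0,0],[0,0,-0.25],0]]'
python3 - <<'E'
from h import *
S=arm.camera("side");cv2.imwrite("pics/side5c.png",cv2.resize(S["color"][160:300,220:380],None,fx=3.7,fy=3.7))
E
```

```text
time_s: 11.05
eef_pos: [0.6468, -0.0981, 0.3129]
eef_rot: [0.912, 0.409, -0.001, -0.0]
ft_force: [-0.3, -0.3, 0.3]
opening: 0.0005
grip_force: 0.0
```

View pics/side5c.png

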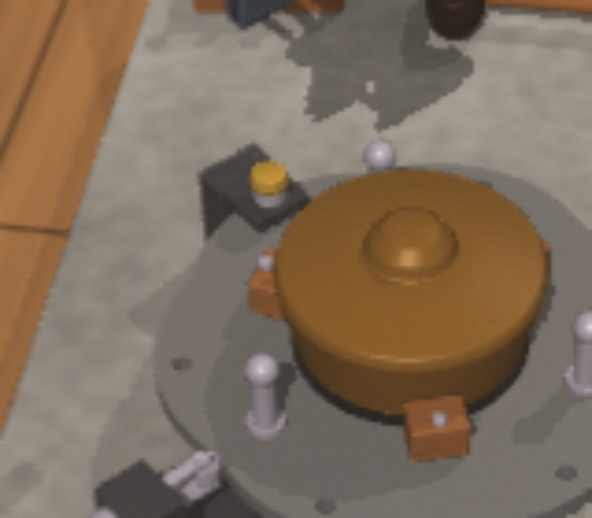

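The pin head sits on the bush at (270,180) in the crop, the table is at its station, and the robot is clear.

```bash
python3 -c "
from cell import arm
print(arm.finish_job())"
```

```text
the job is handed in; nothing more can be done
None
```

I turned the turntable one station clockwise, pushed the lock pin down until its head sat on the bush, never touched the file or mallet, and handed the job in at about 11 s; the hand-in returned no verdict.

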